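Clear two pots jammed at a feeder throat and feed the right one

ROBOT

A 7-joint arm with a two-finger parallel gripper is mounted at the origin on the work surface. World frame = base frame: x ahead of the robot, y to its left, z up, the work surface at z = 0. Lengths are in m, angles in rad, forces in N, time in s.
With the tool pointing down it reaches from about 0.4 to 0.85 m from the base axis. Payload 4.4 kg.
Tool frame: the origin (TCP) lies between the finger pads; the fingertips stand ahead of it and the grasp point (between the pads) lies 3 mm ahead of it (ctrl.nose_length is the x of the fingertips in the tool frame, in m); x points along the fingers, z is the direction in which the jaws open and shut, and the axes are right-handed (so a half turn about x gives the same grasp; the last joint's range is limited). The gripper opens to 94 mm and grips with 3 to 60 N. Pads are 16 mm wide; open, the fingers measure 119 mm over their backs; the gripper's body (75 mm by 177 mm) begins 78 mm behind the grasp point.
Start: joints at [-1.402, 0.628, 0.038, 1.517, -0.027, 0.996, -0.02], TCP at [0.151, 0.632, 0.227] pointing down, gripper open.
Joint ranges: [-3.06, 3.06], [-0.37, 2.12], [-1.25, 1.32], [0.18, 2.47], [-1.1, 4.24], [0.23, 1.98], [-2.94, 2.94]. Speed limits (rad/s): [2.57, 2.57, 3.14, 3.14, 3.14, 3.14, 3.14].

INTERFACE

Orientations are given as a unit quaternion [w, x, y, z].
In Python, from rig import ctrl gives the robot as it stands.
- The arm moves only by the tool drive_tool, never from a script. Its argument "targets" is a list of rows, each an object of numbers: "claw": the finger opening in cm, from 0 to 9.4; "dx", "dy", "dz": the shift along the tool's x, y, z in cm; "wx", "wy", "wz": the turn, a rotation vector about the tool's x, y, z in degrees. A call has 1 to 12 rows; each row shifts and turns the pose as measured when the row begins, along the tool's axes as they then stand; what a row does not reach is not made up. A row lasts 1/12 s, in which the tool goes at most 41.7 mm and 7.16 degrees, less where a joint would pass 70% of its speed; a pose out of reach is approached as far as the arm can. A call is refused whole if a number of a shift passes 4.17 or a number of a turn 7.16, either way. A call with a gripper value outside its range is refused whole. The fingers move at their own pace and stop on an object; the grip force is fixed at half the most. Time passes only in rows, so rows that do not move let the fingers close. It gives the time, the measured TCP pose, the force and the opening at its end, in the units of the state.
- ctrl.sense(): the state, without advancing time (a new reading comes with each control period).
- ctrl.read_camera(name): name is "scene" or "side" or "wrist"; returns a dict with "img" (400x640x3 uint8, blue, green, red), "camera_matrix" (3x3 intrinsics, pixels), "k1" (the pictures are not rectified: a ray, as slopes to the right and down, at radius r is drawn at 1 + k1 r^2 times it, then the intrinsics apply), "rvec" (rotation vector, rad) and "tvec" (3), from world to camera coordinates, as OpenCV has them; the wrist camera has in their place "tool_from_camera" (4x4, takes a point from camera to tool coordinates, whose origin is the TCP and whose axes are the tool frame's). Camera axes: x right, y down, z forward; pixel columns grow to the right and rows downward; lengths in m; the calibration is good to about 2 mm. A picture is of the moment at which its call begins: read the wrist's pose just before it. There is no depth.
- ctrl.sign_off(): hands the job in, once; it reports no verdict.
Trained networks look in a picture, given as the dict that the camera call returned (one of the last four; its "shot" number tells which), for a name from the list of things; names that differ only in an ending like _2 or _b are one class to them, and where a whole thing is asked for, a point or a joint stands for the part that bears it (a point fixed in the world has none). Each returns a list of dicts, best first, with "p" (0 to 1); they miss things now and then, are a little off and sometimes report something else, mostly with a low value. They report only what shows in the picture. A call takes as long as a camera call.
- ctrl.recognise(thing, picture): "at" ([x, y, z] in m, in world coordinates, good to about 4 mm: the middle of the surface that is visible of it).
- ctrl.tip_of(thing, picture): "at" ([x, y, z] in m, in world coordinates, good to about 4 mm: a listed point, or the origin of a listed thing).
The state is a dict: "t": time; "joint_pos": joint angles; "dq": joint speeds; "joint_torque": joint torques, N m; "eef_pos": TCP position; "tcp_rot": TCP orientation; "wrist_force": force on the tool from outside, world axes, zero at the start; "torque": the same for the moment, N m; "width": finger opening in m.
Only numpy, scipy, OpenCV 4.12 (cv2) and the standard library are available. Lean on these libraries where they do the work, as an engineer would, in place of code of your own. Each camera call takes 0.05 s, during which the arm holds its last target.

TASK

Two round pots stand side by side and jam the narrow throat of the gold feeder. Nudge the yellow-lidded pot straight back by about two pot widths, without bumping the white-lidded pots waiting behind; then slide the green-lidded pot through the throat and on along the lane until it meets the red sprung plunger, and press it home gently so that the plunger gives by about 4 mm (about 9 N) without bottoming, hold it there for a moment, and let go. Only push: keep the pots standing on the feeder floor (never lifted, tipped or carried), never push a pot with more than 20 N, and leave everything else on the bench alone.

Things in the scene. Friction and masses are not known exactly. Their poses are not given: they have to be found in the camera images.
- feeder: Gold metal feeder fixed on the bench, 450 long (x -265 to +185), 144 wide, level floor 30 above the bench: pots stay where they are put. Origin at bench level under the middle of the throat; x points the way the pots are fed, z up. All walls are only 14 high (tops 44 above the bench), so the pots stand 22 proud and can be pushed from any side by closed fingertips a few mm above the walls.
- hopper (a point): Point on the feeder floor in the middle of the hopper (feeder x -126, y 0; axes as the feeder's). Inside, the hopper runs from feeder x -252 to 0 and is 104 wide (y -52 to +52); side walls 14 thick.
- throat (a point): Middle of the throat at floor height (30 above the feeder's origin; axes as the feeder's). At x = 0 flat shoulders close the hopper except for the throat, 56 wide (y -28 to +28, corners rounded by 4), then a lane as wide to x = 185. The shoulder blocks beside the lane are solid, 14 high, out to y = +-66. An aluminium stop block (top 58 above the bench) straddles it, 14 past the plunger.
- green_pot: Round pot with green lid and clear sides, the one to feed: 50 diameter, 36 high, 0.08 to 0.17 kg; slides easily on the smooth floor (under 1 N). Origin at the centre of its underside, z up. Starts at the shoulder, half in front of the throat, on either side (feeder y about +26 or -26, x about -26), 2 from the yellow pot.
- yellow_pot: The same pot with yellow lid, on the other side of the throat: the blocking piece; while it stands there the green pot cannot enter. Leave its centre between feeder x -75 and -165, still in the hopper (-125 is good, and leaves room for a fingertip behind the green pot). To reach its front a fingertip comes down above the shoulder block.
- waiting_pot_a: The same pot with white lid, waiting at the rear end of the hopper (feeder x about -224, y about +26). Not to be moved.
- waiting_pot_b: The same, at feeder y about -26. Not to be moved.
- plunger (a joint): How far the red sprung plunger across the lane (34 wide, 33 to 51 above the bench) is pressed in, m: 0 at rest, bottoms at 0.008; 3 N to start it, then 1.5 N per mm (9 N at 4 mm). Its rest face, square to the lane, lies somewhere 95 to 130 mm beyond the throat; its place is not measured: feel for it. A seated pot's centre is 25 mm before the face. It springs back when let go.
- screwdriver: Screwdriver, 160 long, lying on the bench to one side. Bystander.
- parts_tray: Blue open tray with clear cups, 110 x 120 x 30, on the bench behind the hopper. Bystander.

How it is judged:
On the way, in this order (a step that is already met when the one before it is completed fails the run):
1. the yellow pot is back clear of the throat (centre more than 75 mm behind the throat line) while the green pot has not yet passed it (x of yellow_pot in the frame of feeder below -0.075 m and x of green_pot in the frame of feeder below 0 m), for 0.2 s.
2. the green pot, in the lane, presses the plunger in by more than 2 mm, held for 0.3 s (x of green_pot in the frame of feeder above 0.058 m and value of joint plunger above 0.002 m), for 0.3 s.
At the end, for the whole second after the job is handed in: The green pot stands upright at rest in the lane where the plunger left it (centre more than 58 mm beyond the throat line, within 8 mm of the lane's middle); the yellow pot stands upright at rest on the hopper floor, its centre 70 to 175 mm behind the throat line (x of green_pot in the frame of feeder above 0.058 m and y of green_pot in the frame of feeder between -0.008 and 0.008 m and z of each of green_pot, yellow_pot in the frame of feeder below 0.034 m and x of yellow_pot in the frame of feeder between -0.175 and -0.07 m and y of yellow_pot in the frame of feeder between -0.032 and 0.032 m and angle between each of green_pot, yellow_pot's own z axis and vertical below 0.1 rad and linear speed of each of green_pot, yellow_pot below 0.01 m/s); the robot touches nothing.
It fails at once if a pot is pushed with more than 20 N (contact force between any of the arm, the fingers and green_pot above 20 N or contact force between any of the arm, the fingers and yellow_pot above 20 N).
It fails at once if the plunger is bottomed (pressed in more than 7 mm) (value of joint plunger above 0.007 m).
It fails at once if the green or yellow pot is lifted by more than 8 mm or tipped by more than 0.35 rad (z of any of green_pot, yellow_pot in the frame of feeder above 0.038 m or angle between any of green_pot, yellow_pot's own z axis and vertical above 0.35 rad).
It fails at once if a waiting pot is moved by more than 8 mm (distance of any of waiting_pot_a, waiting_pot_b from where it was at the start of the episode above 0.008 m).
It fails at once if the screwdriver or the tray is moved by more than 15 mm (distance of any of screwdriver, parts_tray from where it was at the start of the episode above 0.015 m).
It also fails if it takes over 54 s, if anything falls off the work surface, if the arm or the gripper's body presses on something with over 40 N, if the wrist force passes 120 N, or if a joint passes its speed limit or range.

## Working session

There is one attempt and no reset: what is moved stays moved. The work goes in short steps, Python scripts to look and compute and a tool call to move; the robot and the scene stay as the last step left them, time stands still between calls to the robot, and variables do not carry over. Pictures are saved under pics/ and viewed, and the job is handed in when it is done.

Besides the shell and the picture viewer there is one more tool, called after "Call:" as name(argument=value, ...), one argument or row to a line, values as JSON. drive_tool: Moves the arm, as the interface text tells. Its arguments: {"type":"object","properties":{"targets":{"type":"array","items":{"type":"object","properties":{"claw":{"type":"number"},"dx":{"type":"number"},"dy":{"type":"number"},"dz":{"type":"number"},"wx":{"type":"number"},"wy":{"type":"number"},"wz":{"type":"number"}}}}},"required":["targets"]}

```bash
mkdir -p pics; ls
cat > h.py <<'E'
from rig import ctrl
import numpy as np, cv2
def save(p,n): cv2.imwrite('pics/'+n+'.png',p['img'])
E
python3 - <<'E'
from h import *
s=ctrl.sense(); print({k:np.round(v,3).tolist() for k,v in s.items()}, ctrl.nose_length)
for n in ['scene','side']:
    p=ctrl.read_camera(n); save(p,n+'0')
    for t in ['feeder','hopper','throat','green_pot','yellow_pot','waiting_pot_a','plunger','screwdriver','parts_tray']:
        print(n,t,[(np.round(d['at'],4).tolist(),round(d['p'],2)) for d in ctrl.tip_of(t,p)] )
E
```

```text
pics
{'t': 0.0, 'joint_pos': [-1.402, 0.629, 0.038, 1.518, -0.027, 0.996, -0.02], 'dq': [0.001, -0.0, -0.001, 0.0, 0.002, -0.002, -0.002], 'joint_torque': [0.0, -54.972, 1.144, -18.664, -0.052, 0.024, 0.0], 'eef_pos': [0.151, 0.632, 0.227], 'tcp_rot': [0.555, -0.438, 0.556, 0.438], 'wrist_force': [-0.14, -0.097, 0.345], 'torque': [0.042, -0.022, 0.043], 'width': 0.094} 0.022
scene feeder [([0.5129, 0.0279, -0.002], 0.68)]
scene hopper [([0.4994, -0.0987, 0.0305], 0.77)]
scene throat [([0.5132, 0.0296, 0.0316], 0.88)]
scene green_pot [([0.5377, 0.0019, 0.0277], 0.92)]
scene yellow_pot [([0.4861, 0.0083, 0.029], 0.53)]
scene waiting_pot_a [([0.4654, -0.1877, 0.0298], 0.81)]Traceback (most recent call last):
  File "<stdin>", line 6, in <module>
ValueError: it knows: feeder, green_pot, hopper, parts_tray, screwdriver, throat, waiting_pot, yellow_pot
```

Run:
```python
from h import *
for n in ['scene','side']:
    p=ctrl.read_camera(n); save(p,n+'1')
    for t in ['feeder','hopper','throat','green_pot','yellow_pot','waiting_pot','screwdriver','parts_tray']:
        print(n,t,[(np.round(d['at'],4).tolist(),round(d['p'],2)) for d in ctrl.tip_of(t,p)] )
    print(p['camera_matrix'],p['k1'],p['rvec'],p['tvec'])
```

```text
scene feeder [([0.5097, 0.0294, -0.0013], 0.7)]
scene hopper [([0.502, -0.0958, 0.0296], 0.92)]
scene throat []
scene green_pot [([0.5362, -0.0002, 0.0309], 0.8), ([0.4636, -0.1874, 0.0312], 0.38)]
scene yellow_pot [([0.4877, 0.0061, 0.0308], 0.82)]
scene waiting_pot [([0.4652, -0.1899, 0.0286], 0.62), ([0.5207, -0.1918, 0.0301], 0.58)]
scene screwdriver [([0.4014, 0.3776, -0.0051], 0.63)]
scene parts_tray [([0.5289, -0.4566, 0.0056], 0.93)]
[[422.83311498   0.         326.39841884]
 [  0.         422.83311498 195.97148215]
 [  0.           0.           1.        ]] 0.006556737671838195 [ 1.12066682  2.34215805 -0.99918927] [ 0.35860848 -0.23323747  1.3744792 ]
side feeder [([0.5093, 0.031, -0.0027], 0.96)]
side hopper [([0.5049, -0.0964, 0.0329], 0.94)]
side throat [([0.509, 0.0322, 0.0297], 0.68)]
side green_pot [([0.5345, 0.0016, 0.0299], 0.53)]
side yellow_pot [([0.4821, 0.0059, 0.0345], 0.72)]
side waiting_pot [([0.4636, -0.1879, 0.0328], 0.94), ([0.5192, -0.1903, 0.026], 0.67)]
side screwdriver [([0.4056, 0.3749, -0.0015], 0.64)]
side parts_tray [([0.5311, -0.4536, 0.002], 0.73)]
[[423.65322621   0.         321.308398  ]
 [  0.         423.65322621 196.38503658]
 [  0.           0.           1.        ]] 0.015890673970259873 [ 2.24544346 -0.86051503  0.32625094] [-0.42806227  0.28928851  0.99703506]
```

View pics/scene1.png

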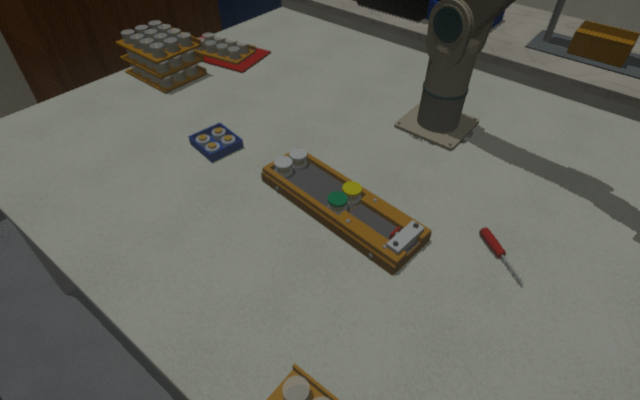

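View pics/side1.png

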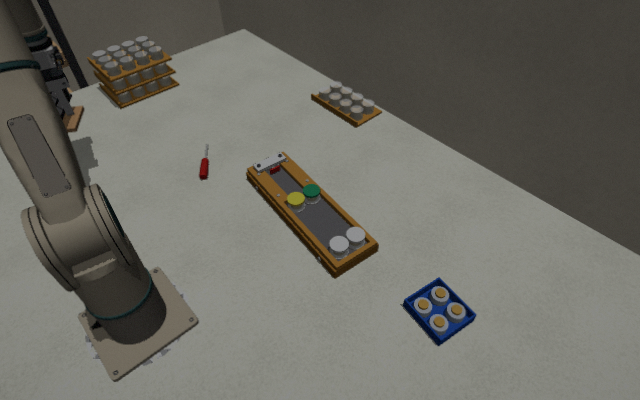

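```bash
cat >> h.py <<'E'
from scipy.spatial.transform import Rotation as R
from scipy.optimize import least_squares
def proj(p,X):
    X=np.asarray(X,float).reshape(-1,3)
    Rm=cv2.Rodrigues(np.asarray(p['rvec']))[0]; c=X@Rm.T+np.ravel(p['tvec'])
    u=c[:,:2]/c[:,2:]; r2=(u**2).sum(1,keepdims=True); u=u*(1+p['k1']*r2)
    K=p['camera_matrix']; return u*[K[0,0],K[1,1]]+[K[0,2],K[1,2]]
def f2w(F,P):
    P=np.asarray(P,float).reshape(-1,3); c,s=np.cos(F[2]),np.sin(F[2])
    return np.c_[F[0]+c*P[:,0]-s*P[:,1],F[1]+s*P[:,0]+c*P[:,1],P[:,2]]
def w2f(F,P):
    P=np.asarray(P,float).reshape(-1,3); c,s=np.cos(F[2]),np.sin(F[2]); d=P[:,:2]-F[:2]
    return np.c_[c*d[:,0]+s*d[:,1],-s*d[:,0]+c*d[:,1],P[:,2]]
E
python3 - <<'E'
from h import *
M=R.from_quat([-.438,.556,.438,.555]).as_matrix(); print(M.round(3))
pts={(0,0):[(.5129,.0279),(.5132,.0296),(.5097,.0294),(.5093,.031),(.509,.0322)],(-.126,0):[(.4994,-.0987),(.502,-.0958),(.5049,-.0964)],
(-.224,.026):[(.4654,-.1877),(.4652,-.1899),(.4636,-.1879)],(-.224,-.026):[(.5207,-.1918),(.5192,-.1903)],(-.026,-.026):[(.5377,.0019),(.5362,-.0002),(.5345,.0016)],(-.026,.026):[(.4861,.0083),(.4877,.0061),(.4821,.0059)]}
A=[];B=[]
for k,v in pts.items():
    for q in v: A.append([*k,0]);B.append(q)
A=np.array(A);B=np.array(B)
r=least_squares(lambda F:(f2w(F,A)[:,:2]-B).ravel(),[.51,.03,1.5]); print(r.x,np.degrees(r.x[2]),np.sqrt((r.fun**2).mean()))
F=r.x
for n in ['scene','side']:
    p=ctrl.read_camera(n); im=cv2.resize(p['img'],None,fx=4,fy=4,interpolation=cv2.INTER_CUBIC)
    def poly(P,c,cl=True):
        q=proj(p,f2w(F,P))*4+1.5; cv2.polylines(im,[np.round(q).astype(int)],cl,c,1)
    for z in (0,.044): poly([[-.265,-.072 if z==0 else -.066,z],[.185,-.066,z],[.185,.066,z],[-.265,.066,z]],(255,0,255))
    poly([[.185,-.028,.044],[0,-.028,.044],[0,-.052,.044],[-.252,-.052,.044],[-.252,.052,.044],[0,.052,.044],[0,.028,.044],[.185,.028,.044]],(255,255,0))
    a=np.linspace(0,6.28,40)
    for x,y in [(-.224,.026),(-.224,-.026),(-.026,.026),(-.026,-.026)]: poly(np.c_[x+.025*np.cos(a),y+.025*np.sin(a),0*a+.066],(255,0,0))
    c=(proj(p,f2w(F,[[-.04,0,.04]]))*4)[0].astype(int)
    x0,y0=max(0,c[0]-400),max(0,c[1]-300); cv2.imwrite('pics/ov_%s.png'%n,im[y0:y0+600,x0:x0+800])
E
```

```text
[[-0.001 -0.972  0.233]
 [-0.001  0.233  0.972]
 [-1.     0.001 -0.001]]
[0.51217444 0.03054653 1.48203611] 84.91441418914133 0.00213011926428906
```

View pics/ov_scene.png

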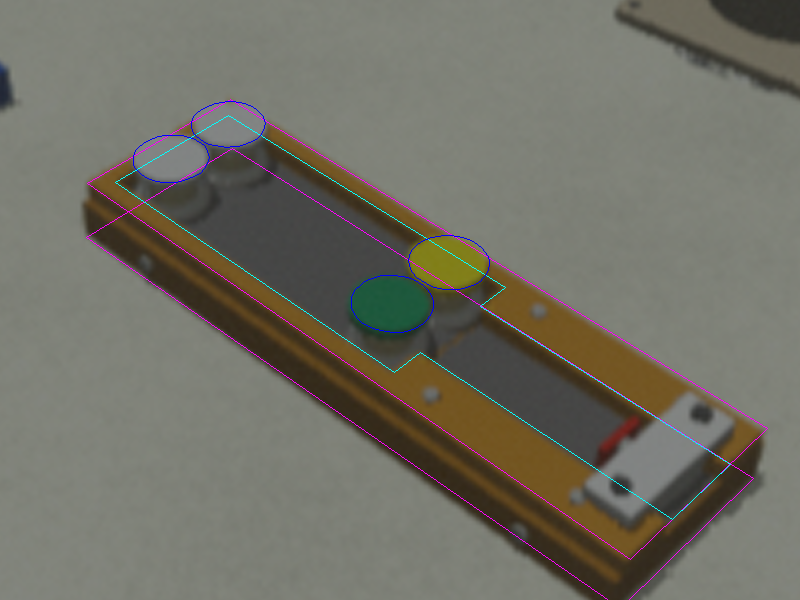

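View pics/ov_side.png

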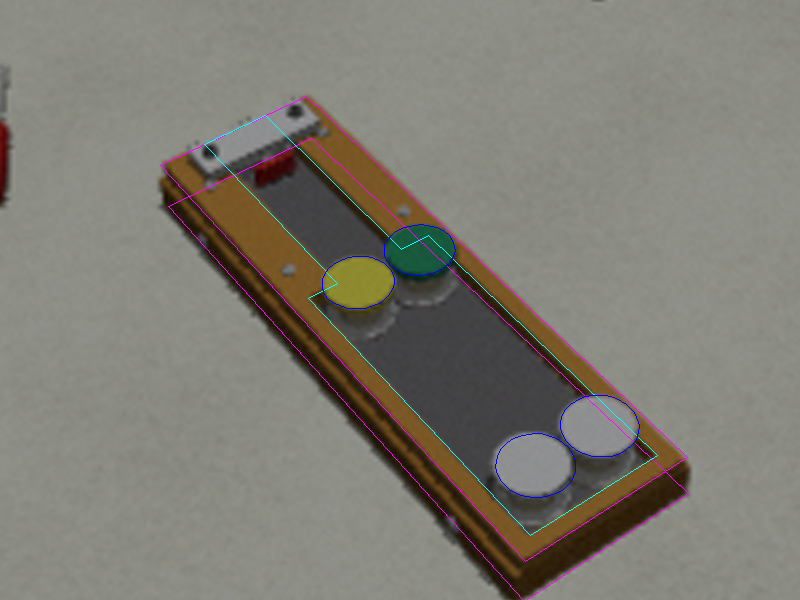

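Call:
drive_tool(
  targets=[
    {"claw": 0, "wx": -4.2},
    {"claw": 0, "wx": -4.2},
    {"claw": 0, "dz": -3.4, "dy": -2.4},
    {"claw": 0, "dz": -3.4, "dy": -2.4},
    {"claw": 0, "dz": -3.4, "dy": -2.4},
    {"claw": 0, "dz": -3.4, "dy": -2.4},
    {"claw": 0, "dz": -3.4, "dy": -2.4},
    {"claw": 0, "dz": -3.4, "dy": -2.4},
    {"claw": 0, "dz": -3.4, "dy": -2.4},
    {"claw": 0, "dz": -3.4, "dy": -2.4},
    {"claw": 0, "dz": -3.4, "dy": -2.4},
    {"claw": 0, "dz": -3.4, "dy": -2.4},
  ],
)

```text
schema error: expected keys claw, dx, dy, dz, wx, wy, wz
```

```bash
cat >> h.py <<'E'
F0=np.array([0.5122,0.0305,np.radians(84.91)])
def st():
    s=ctrl.sense(); w,x,y,z=s['tcp_rot']; M=R.from_quat([x,y,z,w]).as_matrix()
    c,sn=np.cos(F0[2]),np.sin(F0[2]); f=s['wrist_force']
    print('t',round(float(s['t']),2),'TCP f(mm)',(w2f(F0,s['eef_pos'])[0]*1000).round(1),'tip z',round(1000*(s['eef_pos'][2]+ctrl.nose_length*M[2,0]),1),
     'yaw err deg',round(np.degrees(np.arctan2(M[1,2],M[0,2])-F0[2]),2),'tilt(fx,fy deg)',np.degrees([c*M[0,0]+sn*M[1,0],-sn*M[0,0]+c*M[1,0]]).round(2),'Ff',np.round([c*f[0]+sn*f[1],-sn*f[0]+c*f[1],f[2]],2),'w',round(float(s['width']),4))
E
python3 -c "
from h import *;st()"
```

```text
t 1.35 TCP f(mm) [567.3 413.  227.5] tip z 205.5 yaw err deg -8.37 tilt(fx,fy deg) [0.01 0.  ] Ff [-0.17  0.83  0.61] w 0.094
```

Call:
drive_tool(
  targets=[
    {"claw": 0, "dx": 0, "dy": 0, "dz": 0, "wx": -4.2, "wy": 0, "wz": 0},
    {"claw": 0, "dx": 0, "dy": 0, "dz": 0, "wx": -4.2, "wy": 0, "wz": 0},
    {"claw": 0, "dx": 0, "dy": -2.4, "dz": -3.4, "wx": 0, "wy": 0, "wz": 0},
    {"claw": 0, "dx": 0, "dy": -2.4, "dz": -3.4, "wx": 0, "wy": 0, "wz": 0},
    {"claw": 0, "dx": 0, "dy": -2.4, "dz": -3.4, "wx": 0, "wy": 0, "wz": 0},
    {"claw": 0, "dx": 0, "dy": -2.4, "dz": -3.4, "wx": 0, "wy": 0, "wz": 0},
    {"claw": 0, "dx": 0, "dy": -2.4, "dz": -3.4, "wx": 0, "wy": 0, "wz": 0},
    {"claw": 0, "dx": 0, "dy": -2.4, "dz": -3.4, "wx": 0, "wy": 0, "wz": 0},
    {"claw": 0, "dx": 0, "dy": -2.4, "dz": -3.4, "wx": 0, "wy": 0, "wz": 0},
    {"claw": 0, "dx": 0, "dy": -2.4, "dz": -3.4, "wx": 0, "wy": 0, "wz": 0},
  ],
)

```text
t: 2.18
eef_pos: [0.3166, 0.351, 0.2244]
tcp_rot: [0.517, -0.481, 0.514, 0.487]
wrist_force: [1.3, 0.2, -0.3]
width: 0.0303
```

```bash
python3 -c "
from h import *;st()"
```

```text
t 2.18 TCP f(mm) [301.9 223.3 224.4] tip z 202.4 yaw err deg 1.55 tilt(fx,fy deg) [0.55 0.2 ] Ff [ 0.33 -1.32 -0.3 ] w 0.0303
```

Call:
drive_tool(
  targets=[
    {"claw": 0, "dx": 0, "dy": -2.3, "dz": -3.3, "wx": 0.8, "wy": 0, "wz": 0},
    {"claw": 0, "dx": 0, "dy": -2.3, "dz": -3.3, "wx": 0, "wy": 0, "wz": 0},
    {"claw": 0, "dx": 0, "dy": -2.4, "dz": -3.3, "wx": 0, "wy": 0, "wz": 0},
    {"claw": 0, "dx": 0, "dy": -2.4, "dz": -3.3, "wx": 0, "wy": 0, "wz": 0},
    {"claw": 0, "dx": 0, "dy": -2.4, "dz": -3.3, "wx": 0, "wy": 0, "wz": 0},
    {"claw": 0, "dx": 0, "dy": -2.4, "dz": -3.3, "wx": 0, "wy": 0, "wz": 0},
    {"claw": 0, "dx": 0, "dy": -2, "dz": -3, "wx": 0, "wy": 0, "wz": 0},
    {"claw": 0, "dx": 0, "dy": -1, "dz": -2, "wx": 0, "wy": 0, "wz": 0},
    {"claw": 0, "dx": 0, "dy": 0, "dz": 0, "wx": 0, "wy": 0, "wz": 0},
  ],
)

```text
t: 2.93
eef_pos: [0.478, 0.0728, 0.2244]
tcp_rot: [0.526, -0.477, 0.517, 0.478]
wrist_force: [-0.8, -0.4, 0.4]
width: 0.0007
```

```bash
python3 -c "
from h import *;st()
p=ctrl.read_camera('wrist');save(p,'w1');print(p['tool_from_camera'],p['camera_matrix'],p['k1'])"
```

```text
t 2.93 TCP f(mm) [ 39.1  37.8 224.4] tip z 202.4 yaw err deg 0.03 tilt(fx,fy deg) [ 0.58 -0.39] Ff [-0.44  0.77  0.44] w 0.0007
[[ 1.66066015e-03 -2.73282405e-01  9.61932414e-01 -1.57090734e-01]
 [ 7.06764363e-04 -9.61933179e-01 -2.73283843e-01  7.92471907e-02]
 [ 9.99998371e-01  1.13369114e-03 -1.40429783e-03  8.46239521e-04]
 [ 0.00000000e+00  0.00000000e+00  0.00000000e+00  1.00000000e+00]] [[290.40611319   0.         320.38024212]
 [  0.         290.40611319 203.00095373]
 [  0.           0.           1.        ]] -0.01988204473817158
```

View pics/w1.png

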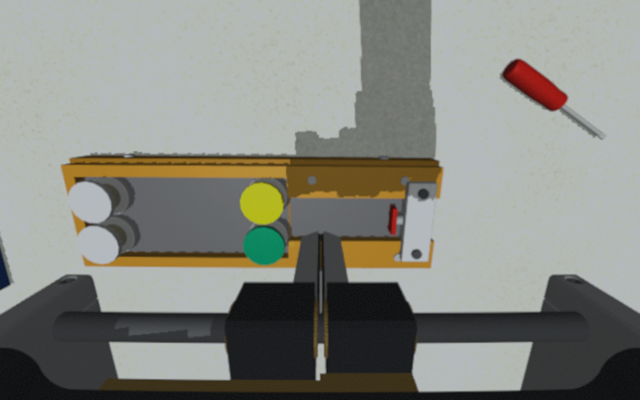

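```bash
cat >> h.py <<'E'
def wrist():
    s=ctrl.sense(); p=ctrl.read_camera('wrist'); w,x,y,z=s['tcp_rot']
    T=np.eye(4);T[:3,:3]=R.from_quat([x,y,z,w]).as_matrix();T[:3,3]=s['eef_pos']
    C=np.linalg.inv(T@np.array(p['tool_from_camera'])); p['rvec']=cv2.Rodrigues(C[:3,:3])[0]; p['tvec']=C[:3,3]; return p
def overlay(p,F,name,pots=(),plx=None,sc=2,ctr=(-.04,0,.04)):
    im=cv2.resize(p['img'],None,fx=sc,fy=sc,interpolation=cv2.INTER_CUBIC)
    def poly(P,c,cl=True):
        q=proj(p,f2w(F,P))*sc+(sc-1)/2; cv2.polylines(im,[np.round(q).astype(int)],cl,c,1)
    for z in (.044,): poly([[-.265,-.066,z],[.185,-.066,z],[.185,.066,z],[-.265,.066,z]],(255,0,255))
    poly([[.185,-.028,.044],[0,-.028,.044],[0,-.052,.044],[-.252,-.052,.044],[-.252,.052,.044],[0,.052,.044],[0,.028,.044],[.185,.028,.044]],(255,255,0))
    a=np.linspace(0,6.28,60)
    for x,y in pots: poly(np.c_[x+.025*np.cos(a),y+.025*np.sin(a),0*a+.066],(255,0,0))
    if plx: poly([[plx,-.017,.051],[plx,.017,.051]],(0,255,0))
    c=(proj(p,f2w(F,[ctr]))*sc)[0].astype(int)
    x0,y0=max(0,c[0]-400),max(0,c[1]-300); cv2.imwrite('pics/%s.png'%name,im[y0:y0+600,x0:x0+800])
E
python3 -c "
from h import *
p=wrist();overlay(p,F0,'ovw1',[(-.224,.026),(-.224,-.026),(-.026,.026),(-.026,-.026)],.115)"
```

```text
(no output)
```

View pics/ovw1.png

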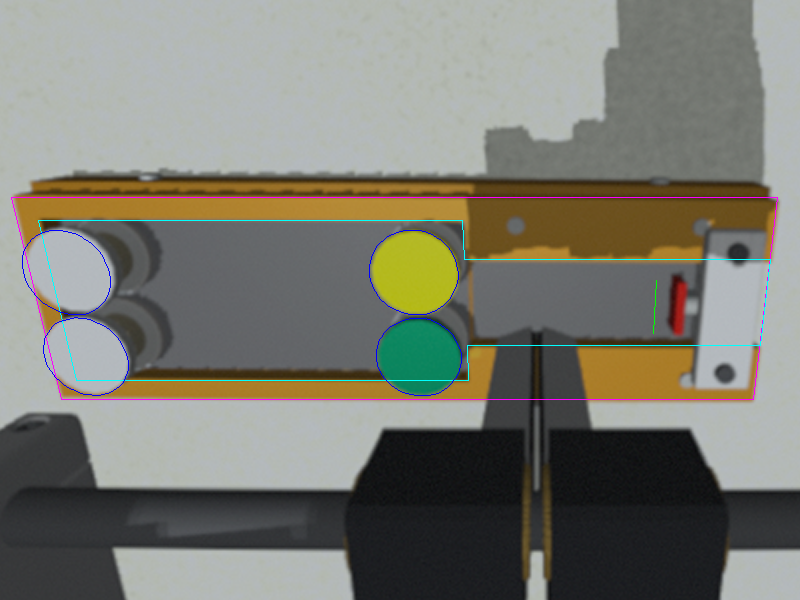

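Call:
drive_tool(
  targets=[
    {"claw": 0, "dx": 3, "dy": -0.6, "dz": -0.4, "wx": 0, "wy": 0, "wz": 0},
    {"claw": 0, "dx": 3.5, "dy": -0.6, "dz": -0.4, "wx": 0, "wy": 0, "wz": 0},
    {"claw": 0, "dx": 3.5, "dy": 0, "dz": 0, "wx": 0, "wy": 0, "wz": 0},
    {"claw": 0, "dx": 2, "dy": 0, "dz": 0, "wx": 0, "wy": 0, "wz": 0},
    {"claw": 0, "dx": 0, "dy": 0, "dz": 0, "wx": 0, "wy": 0, "wz": 0},
    {"claw": 0, "dx": 0, "dy": 0, "dz": 0, "wx": 0, "wy": 0, "wz": 0},
  ],
)

```text
t: 3.53
eef_pos: [0.4885, 0.0838, 0.1029]
tcp_rot: [0.525, -0.48, 0.508, 0.486]
wrist_force: [-0.2, 0.2, 0.1]
width: 0.0006
```

```bash
python3 -c "
from h import *;st()"
```

```text
t 3.53 TCP f(mm) [ 51.   28.3 102.9] tip z 80.9 yaw err deg 1.26 tilt(fx,fy deg) [ 1.27 -0.56] Ff [0.15 0.18 0.09] w 0.0006
```

Call:
drive_tool(
  targets=[
    {"claw": 0, "dx": 0, "dy": -0.2, "dz": -1.0, "wx": 1.2, "wy": 1.3, "wz": 0.5},
    {"claw": 0, "dx": 0, "dy": 0, "dz": -1.0, "wx": 0, "wy": 0, "wz": 0},
    {"claw": 0, "dx": 0, "dy": 0, "dz": 0, "wx": 0, "wy": 0, "wz": 0},
    {"claw": 0, "dx": 0, "dy": 0, "dz": 0, "wx": 0, "wy": 0, "wz": 0},
  ],
)

```text
t: 3.87
eef_pos: [0.4893, 0.0684, 0.1068]
tcp_rot: [0.522, -0.48, 0.518, 0.479]
wrist_force: [-0.5, -0.4, 0.8]
width: 0.0002
```

```bash
python3 -c "
from h import *;st()"
```

```text
t 3.87 TCP f(mm) [ 35.7  26.2 106.8] tip z 84.8 yaw err deg 0.51 tilt(fx,fy deg) [ 0.17 -0.27] Ff [-0.4   0.49  0.79] w 0.0002
```

Call:
drive_tool(
  targets=[
    {"claw": 0, "dx": 1.5, "dy": 0, "dz": -0.4, "wx": 0.4, "wy": 0.2, "wz": 0.2},
    {"claw": 0, "dx": 1.5, "dy": 0, "dz": -0.2, "wx": 0, "wy": 0, "wz": 0},
    {"claw": 0, "dx": 0.3, "dy": 0, "dz": 0, "wx": 0, "wy": 0, "wz": 0},
    {"claw": 0, "dx": 0, "dy": 0, "dz": 0, "wx": 0, "wy": 0, "wz": 0},
  ],
)

```text
t: 4.2
eef_pos: [0.4917, 0.0642, 0.0775]
tcp_rot: [0.525, -0.48, 0.517, 0.477]
wrist_force: [0.5, -0.2, -0.4]
width: 0.0006
```

```bash
python3 -c "
from h import *;st()"
```

```text
t 4.2 TCP f(mm) [31.8 23.4 77.5] tip z 55.5 yaw err deg 0.18 tilt(fx,fy deg) [ 0.25 -0.58] Ff [-0.2  -0.51 -0.37] w 0.0006
```

Call:
drive_tool(
  targets=[
    {"claw": 0, "dx": 0.5, "dy": 0.3, "dz": -0.4, "wx": 0, "wy": 0.2, "wz": 0.6},
    {"claw": 0, "dx": 0.2, "dy": 0.1, "dz": -0.4, "wx": 0, "wy": 0, "wz": 0},
    {"claw": 0, "dx": 0, "dy": 0, "dz": 0, "wx": 0, "wy": 0, "wz": 0},
  ],
)

```text
t: 4.45
eef_pos: [0.4874, 0.0568, 0.0717]
tcp_rot: [0.521, -0.478, 0.52, 0.479]
wrist_force: [0.0, 0.5, 0.4]
width: 0.0002
```

```bash
python3 -c "
from h import *;st()"
```

```text
t 4.45 TCP f(mm) [24.  27.  71.7] tip z 49.7 yaw err deg 0.24 tilt(fx,fy deg) [ 0.11 -0.06] Ff [0.45 0.02 0.42] w 0.0002
```

Call:
drive_tool(
  targets=[
    {"claw": 0, "dx": 0.1, "dy": 0, "dz": -0.4, "wx": 0, "wy": 0, "wz": 0},
    {"claw": 0, "dx": 0.1, "dy": 0, "dz": -0.4, "wx": 0, "wy": 0, "wz": 0},
    {"claw": 0, "dx": 0, "dy": 0, "dz": -0.3, "wx": 0, "wy": 0, "wz": 0},
    {"claw": 0, "dx": 0, "dy": 0, "dz": -0.3, "wx": 0, "wy": 0, "wz": 0},
    {"claw": 0, "dx": 0, "dy": 0, "dz": -0.3, "wx": 0, "wy": 0, "wz": 0},
    {"claw": 0, "dx": 0, "dy": 0, "dz": -0.3, "wx": 0, "wy": 0, "wz": 0},
    {"claw": 0, "dx": 0, "dy": 0, "dz": -0.4, "wx": 0, "wy": 0, "wz": 0},
    {"claw": 0, "dx": 0, "dy": 0, "dz": -0.4, "wx": 0, "wy": 0, "wz": 0},
  ],
)

```text
t: 5.12
eef_pos: [0.4857, 0.0267, 0.0707]
tcp_rot: [0.522, -0.479, 0.519, 0.478]
wrist_force: [0.1, -0.5, -0.0]
width: 0.0002
```

```bash
python3 -c "
from h import *;st()
p=wrist();overlay(p,F0,'ovw2',[(-.026,.026),(-.026,-.026)],.124)"
```

```text
t 5.12 TCP f(mm) [-6.1 26.  70.7] tip z 48.7 yaw err deg 0.26 tilt(fx,fy deg) [ 0.17 -0.19] Ff [-0.5  -0.17 -0.01] w 0.0002
```

View pics/ovw2.png

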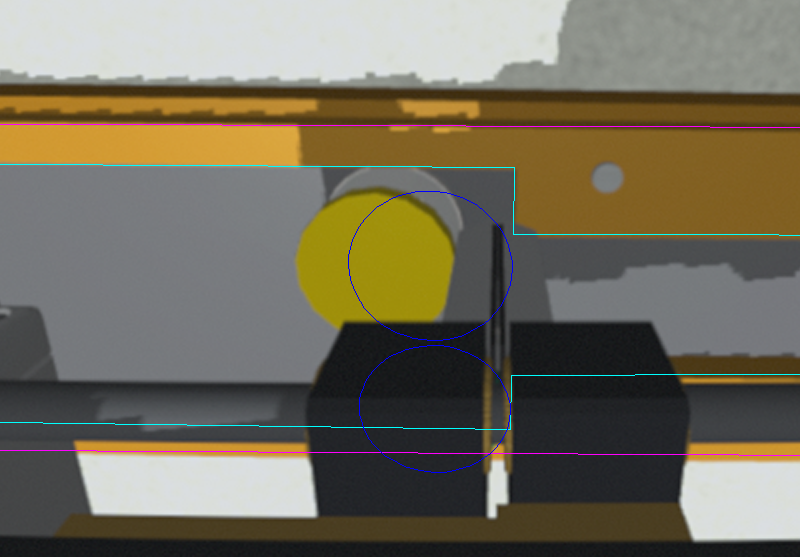

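Call:
drive_tool(
  targets=[
    {"claw": 0, "dx": 0.05, "dy": 0, "dz": -0.5, "wx": 0, "wy": 0, "wz": 0.2},
    {"claw": 0, "dx": 0, "dy": 0, "dz": -0.6, "wx": 0, "wy": 0, "wz": 0},
    {"claw": 0, "dx": 0, "dy": 0, "dz": -0.6, "wx": 0, "wy": 0, "wz": 0},
    {"claw": 0, "dx": 0, "dy": 0, "dz": -0.6, "wx": 0, "wy": 0, "wz": 0},
    {"claw": 0, "dx": 0, "dy": 0, "dz": -0.6, "wx": 0, "wy": 0, "wz": 0},
    {"claw": 0, "dx": 0, "dy": 0, "dz": -0.6, "wx": 0, "wy": 0, "wz": 0},
    {"claw": 0, "dx": 0, "dy": 0, "dz": -0.6, "wx": 0, "wy": 0, "wz": 0},
    {"claw": 0, "dx": 0, "dy": 0, "dz": -0.6, "wx": 0, "wy": 0, "wz": 0},
  ],
)

```text
t: 5.83
eef_pos: [0.4812, -0.0255, 0.07]
tcp_rot: [0.521, -0.478, 0.52, 0.479]
wrist_force: [0.2, 0.2, -0.3]
width: 0.0004
```

```bash
python3 -c "
from h import *;st()
p=wrist();overlay(p,F0,'ovw3',[(-.026,.026),(-.026,-.026)],.124)"
```

```text
t 5.83 TCP f(mm) [-58.6  25.9  70. ] tip z 48.0 yaw err deg 0.23 tilt(fx,fy deg) [0.15 0.03] Ff [ 0.21 -0.16 -0.26] w 0.0004
```

View pics/ovw3.png

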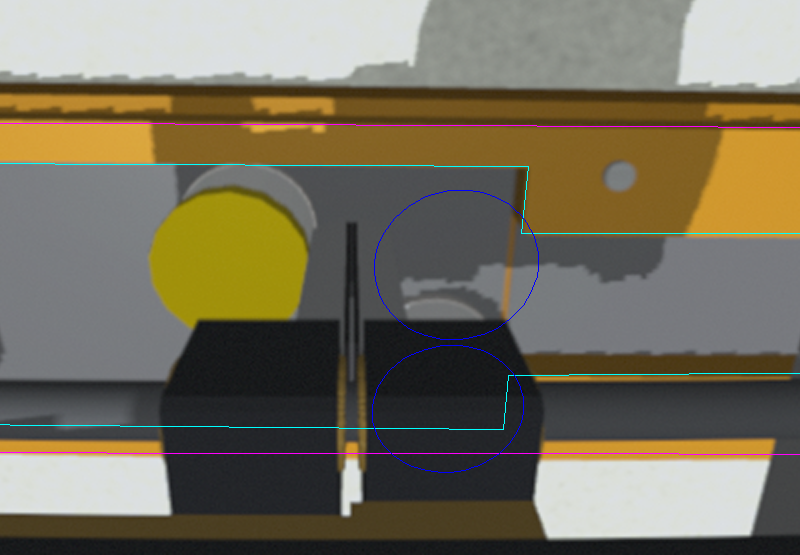

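Call:
drive_tool(
  targets=[
    {"claw": 0, "dx": 0, "dy": 0, "dz": -0.6, "wx": 0, "wy": 0, "wz": 0},
    {"claw": 0, "dx": 0, "dy": 0, "dz": -0.6, "wx": 0, "wy": 0, "wz": 0},
    {"claw": 0, "dx": 0, "dy": 0, "dz": -0.6, "wx": 0, "wy": 0, "wz": 0},
    {"claw": 0, "dx": 0, "dy": 0, "dz": -0.4, "wx": 0, "wy": 0, "wz": 0},
    {"claw": 0, "dx": 0, "dy": 0, "dz": -0.2, "wx": 0, "wy": 0, "wz": 0},
    {"claw": 0, "dx": 0, "dy": 0, "dz": 0.3, "wx": 0, "wy": 0, "wz": 0},
    {"claw": 0, "dx": 0, "dy": 0, "dz": 0.8, "wx": 0, "wy": 0, "wz": 0},
    {"claw": 0, "dx": -2.5, "dy": 0, "dz": 0.8, "wx": 0, "wy": 0, "wz": 0},
    {"claw": 0, "dx": -2.5, "dy": 0, "dz": 0.5, "wx": 0, "wy": 0, "wz": 0},
    {"claw": 0, "dx": 0, "dy": 0, "dz": 0, "wx": 0, "wy": 0, "wz": 0},
  ],
)

```text
t: 6.72
eef_pos: [0.4796, -0.0273, 0.1199]
tcp_rot: [0.521, -0.476, 0.522, 0.48]
wrist_force: [0.2, -0.2, 0.2]
width: 0.0005
```

```bash
python3 -c "
from h import *;st()
p=ctrl.read_camera('side');overlay(p,F0,'ovs4',[(-.125,.026),(-.026,-.026)],.124,sc=4)"
```

```text
t 6.72 TCP f(mm) [-60.4  27.3 119.9] tip z 97.9 yaw err deg 0.06 tilt(fx,fy deg) [0.12 0.31] Ff [-0.19 -0.19  0.2 ] w 0.0005
```

View pics/ovs4.png

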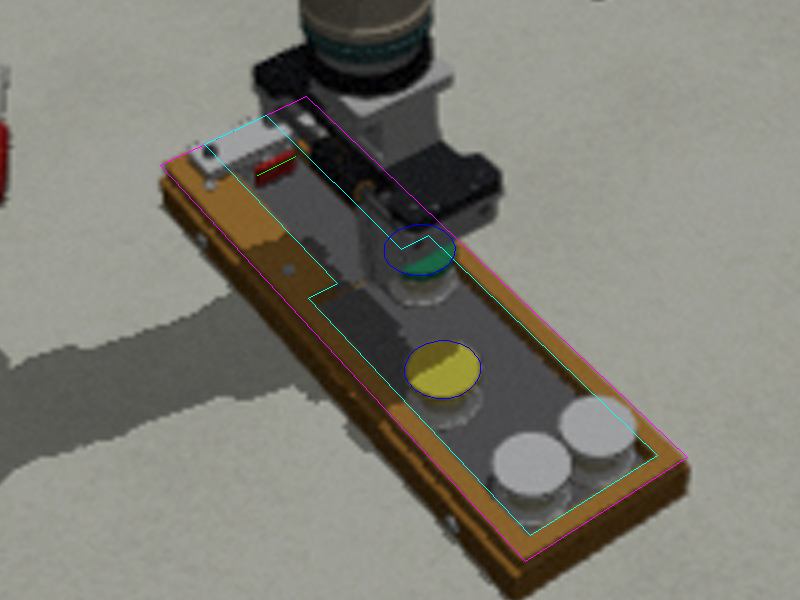

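Call:
drive_tool(
  targets=[
    {"claw": 0, "dx": 0, "dy": -2.7, "dz": 0.8, "wx": 0, "wy": 0, "wz": 0},
    {"claw": 0, "dx": 0, "dy": -2.7, "dz": 0.8, "wx": 0, "wy": 0, "wz": 0},
    {"claw": 0, "dx": 0, "dy": -2.7, "dz": 0.8, "wx": 0, "wy": 0, "wz": 0},
    {"claw": 0, "dx": 0, "dy": -2, "dz": 0.5, "wx": 0, "wy": 0, "wz": 0},
    {"claw": 0, "dx": 0, "dy": 0, "dz": 0, "wx": 0, "wy": 0, "wz": 0},
    {"claw": 0, "dx": 0, "dy": 0, "dz": 0, "wx": 0, "wy": 0, "wz": 0},
  ],
)

```text
t: 7.27
eef_pos: [0.5806, -0.0029, 0.1124]
tcp_rot: [0.517, -0.474, 0.524, 0.483]
wrist_force: [-0.5, -0.1, 0.5]
width: 0.0005
```

```bash
python3 -c "
from h import *;st()"
```

```text
t 7.27 TCP f(mm) [-27.2 -71.1 112.4] tip z 90.4 yaw err deg 0.3 tilt(fx,fy deg) [0.09 0.93] Ff [-0.17  0.48  0.47] w 0.0005
```

Call:
drive_tool(
  targets=[
    {"claw": 0, "dx": 0.5, "dy": -0.8, "dz": 0.1, "wx": 0.2, "wy": 0, "wz": -0.9},
    {"claw": 0, "dx": 1.5, "dy": -0.2, "dz": 0, "wx": 0, "wy": 0, "wz": 0},
    {"claw": 0, "dx": 1.3, "dy": 0, "dz": 0, "wx": 0, "wy": 0, "wz": 0},
    {"claw": 0, "dx": 0.5, "dy": 0, "dz": 0, "wx": 0, "wy": 0, "wz": 0},
    {"claw": 0, "dx": 0, "dy": 0, "dz": 0, "wx": 0, "wy": 0, "wz": 0},
  ],
)

```text
t: 7.68
eef_pos: [0.5851, -0.0032, 0.0697]
tcp_rot: [0.52, -0.476, 0.523, 0.479]
wrist_force: [-0.8, -0.5, -0.0]
width: 0.0002
```

```bash
python3 -c "
from h import *;st()"
```

```text
t 7.68 TCP f(mm) [-27.1 -75.6  69.7] tip z 47.7 yaw err deg 0.04 tilt(fx,fy deg) [0.01 0.29] Ff [-0.55  0.76 -0.  ] w 0.0002
```

Call:
drive_tool(
  targets=[
    {"claw": 0, "dx": 0, "dy": 0.5, "dz": 0.1, "wx": 0, "wy": 0, "wz": -0.2},
    {"claw": 0, "dx": 0, "dy": 0.5, "dz": 0, "wx": 0, "wy": 0, "wz": 0},
    {"claw": 0, "dx": 0, "dy": 0.3, "dz": 0, "wx": 0, "wy": 0, "wz": 0},
    {"claw": 0, "dx": 0, "dy": 0.3, "dz": 0, "wx": 0, "wy": 0, "wz": 0},
    {"claw": 0, "dx": 0, "dy": 0.3, "dz": 0, "wx": 0, "wy": 0, "wz": 0},
    {"claw": 0, "dx": 0, "dy": 0.4, "dz": 0, "wx": 0, "wy": 0, "wz": 0},
    {"claw": 0, "dx": 0, "dy": 0.4, "dz": 0, "wx": 0, "wy": 0, "wz": 0},
    {"claw": 0, "dx": 0, "dy": 0.4, "dz": 0, "wx": 0, "wy": 0, "wz": 0},
  ],
)

```text
t: 8.35
eef_pos: [0.5512, 0.0003, 0.0721]
tcp_rot: [0.522, -0.478, 0.521, 0.477]
wrist_force: [-0.2, -0.9, 0.1]
width: 0.0006
```

```bash
python3 -c "
from h import *;st()"
```

```text
t 8.35 TCP f(mm) [-26.6 -41.5  72.1] tip z 50.1 yaw err deg -0.03 tilt(fx,fy deg) [ 0.01 -0.1 ] Ff [-0.94  0.09  0.12] w 0.0006
```

Another ~8 mm, then look.

Call:
drive_tool(
  targets=[
    {"claw": 0, "dx": 0.1, "dy": 0.3, "dz": 0, "wx": 0, "wy": 0, "wz": 0},
    {"claw": 0, "dx": 0.1, "dy": 0.3, "dz": 0, "wx": 0, "wy": 0, "wz": 0},
    {"claw": 0, "dx": 0, "dy": 0.1, "dz": 0, "wx": 0, "wy": 0, "wz": 0},
    {"claw": 0, "dx": 0, "dy": 0, "dz": 0, "wx": 0, "wy": 0, "wz": 0},
  ],
)

```text
t: 8.68
eef_pos: [0.5426, 0.0011, 0.0702]
tcp_rot: [0.522, -0.478, 0.521, 0.477]
wrist_force: [0.4, -0.4, 0.5]
width: 0.0007
```

```bash
python3 -c "
from h import *;st()
p=ctrl.read_camera('side');overlay(p,F0,'ovs5',[(-.125,.026),(-.026,0)],.124,sc=4)
p=wrist();overlay(p,F0,'ovw5',[(-.026,0),(-.026,0)],.124)"
```

```text
t 8.68 TCP f(mm) [-26.6 -32.8  70.2] tip z 48.2 yaw err deg -0.02 tilt(fx,fy deg) [ 0.01 -0.09] Ff [-0.37 -0.46  0.49] w 0.0007
```

View pics/ovs5.png

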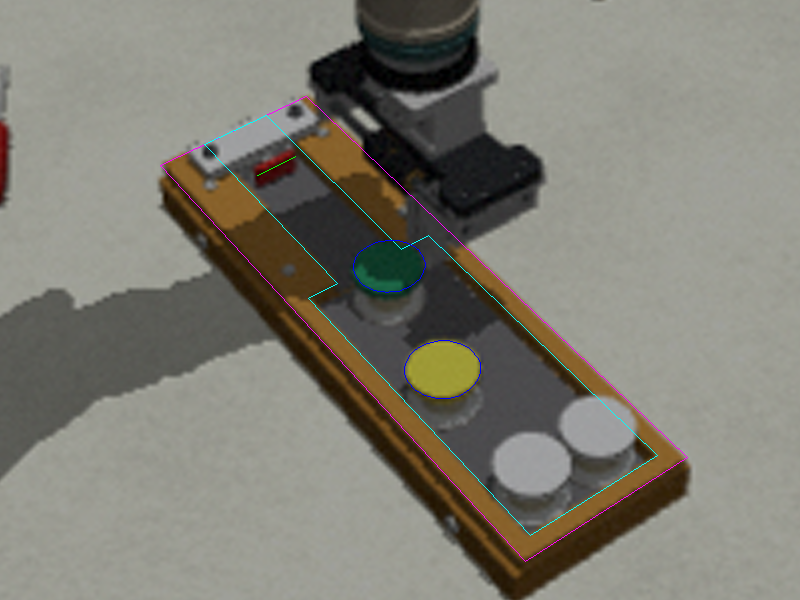

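View pics/ovw5.png

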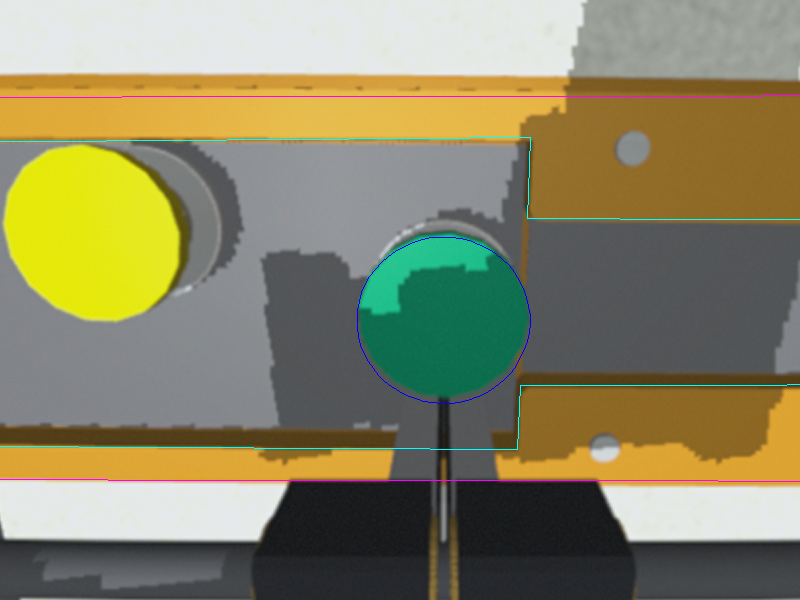

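Call:
drive_tool(
  targets=[
    {"claw": 0, "dx": 0, "dy": -0.6, "dz": 0, "wx": 0, "wy": 0, "wz": 0},
    {"claw": 0, "dx": -2.0, "dy": -0.5, "dz": -0.5, "wx": 0, "wy": 0, "wz": 0},
    {"claw": 0, "dx": -2.5, "dy": 0, "dz": -1.2, "wx": 0, "wy": 0, "wz": 0},
    {"claw": 0, "dx": 0, "dy": 1.2, "dz": -1.2, "wx": 0, "wy": 0, "wz": 0},
    {"claw": 0, "dx": 0, "dy": 1.5, "dz": -1.2, "wx": 0, "wy": 0, "wz": 0},
    {"claw": 0, "dx": 0, "dy": 1.3, "dz": -0.3, "wx": 0, "wy": 0, "wz": 0},
    {"claw": 0, "dx": 0, "dy": 0, "dz": 0, "wx": 0, "wy": 0, "wz": 0},
    {"claw": 0, "dx": 0, "dy": 0, "dz": 0, "wx": 0, "wy": 0, "wz": 0},
  ],
)

```text
t: 9.45
eef_pos: [0.5154, -0.042, 0.1172]
tcp_rot: [0.523, -0.479, 0.52, 0.476]
wrist_force: [0.4, 0.3, 0.5]
width: 0.0006
```

```bash
python3 -c "
from h import *;st()"
```

```text
t 9.45 TCP f(mm) [-71.9  -9.6 117.2] tip z 95.2 yaw err deg 0.04 tilt(fx,fy deg) [ 0.02 -0.4 ] Ff [ 0.31 -0.42  0.45] w 0.0006
```

Call:
drive_tool(
  targets=[
    {"claw": 0, "dx": 0.3, "dy": 0.9, "dz": -0.1, "wx": 0, "wy": 0, "wz": 0.4},
    {"claw": 0, "dx": 1.5, "dy": 0.3, "dz": 0, "wx": 0, "wy": 0, "wz": 0},
    {"claw": 0, "dx": 1.3, "dy": 0, "dz": 0, "wx": 0, "wy": 0, "wz": 0},
    {"claw": 0, "dx": 0.5, "dy": 0, "dz": 0, "wx": 0, "wy": 0, "wz": 0},
    {"claw": 0, "dx": 0, "dy": 0, "dz": 0, "wx": 0, "wy": 0, "wz": 0},
  ],
)

```text
t: 9.87
eef_pos: [0.5068, -0.04, 0.0796]
tcp_rot: [0.522, -0.479, 0.52, 0.478]
wrist_force: [-0.4, -0.0, 0.1]
width: -0.0
```

```bash
python3 -c "
from h import *;st()
p=wrist();overlay(p,F0,'ovw6',[(-.026,0),(-.026,0)],.124)"
```

```text
t 9.87 TCP f(mm) [-70.7  -0.9  79.6] tip z 57.6 yaw err deg 0.2 tilt(fx,fy deg) [ 0.09 -0.19] Ff [-0.05  0.41  0.11] w -0.0
```

View pics/ovw6.png

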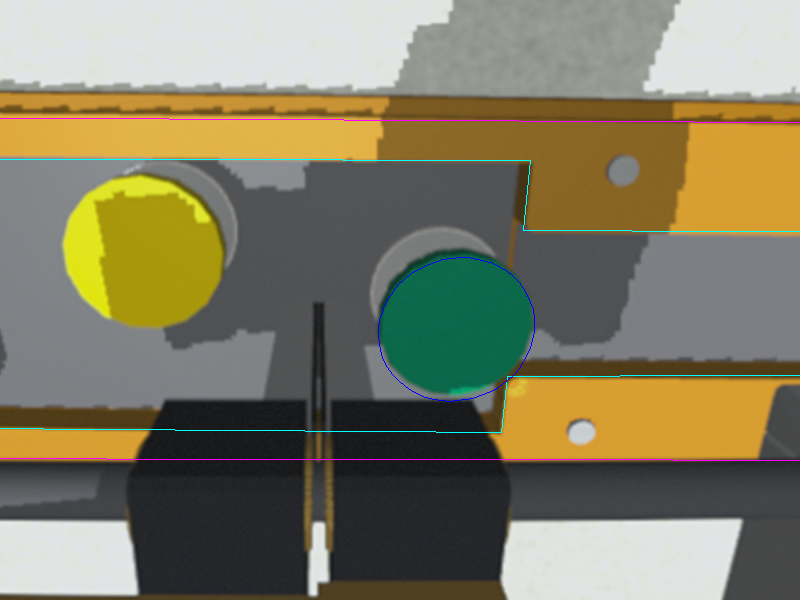

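Call:
drive_tool(
  targets=[
    {"claw": 0, "dx": 0.7, "dy": 0.1, "dz": 0, "wx": 0.2, "wy": 0, "wz": 0.2},
    {"claw": 0, "dx": 0.3, "dy": 0.1, "dz": 0, "wx": 0, "wy": 0, "wz": 0},
    {"claw": 0, "dx": 0, "dy": 0, "dz": 0.3, "wx": 0, "wy": 0, "wz": 0},
    {"claw": 0, "dx": 0, "dy": 0, "dz": 0.3, "wx": 0, "wy": 0, "wz": 0},
    {"claw": 0, "dx": 0, "dy": 0, "dz": 0.3, "wx": 0, "wy": 0, "wz": 0},
    {"claw": 0, "dx": 0, "dy": 0, "dz": 0.3, "wx": 0, "wy": 0, "wz": 0},
    {"claw": 0, "dx": 0, "dy": 0, "dz": 0.3, "wx": 0, "wy": 0, "wz": 0},
  ],
)

```text
t: 10.5
eef_pos: [0.5081, -0.0236, 0.0704]
tcp_rot: [0.523, -0.477, 0.521, 0.477]
wrist_force: [-0.3, -0.2, 0.2]
width: 0.0006
```

```bash
python3 -c "
from h import *;st()
p=wrist();overlay(p,F0,'ovw7',[(-.026,0),(-.026,0)],.124)"
```

```text
t 10.5 TCP f(mm) [-54.2  -0.7  70.4] tip z 48.4 yaw err deg -0.03 tilt(fx,fy deg) [ 0.11 -0.16] Ff [-0.23  0.27  0.17] w 0.0006
```

View pics/ovw7.png

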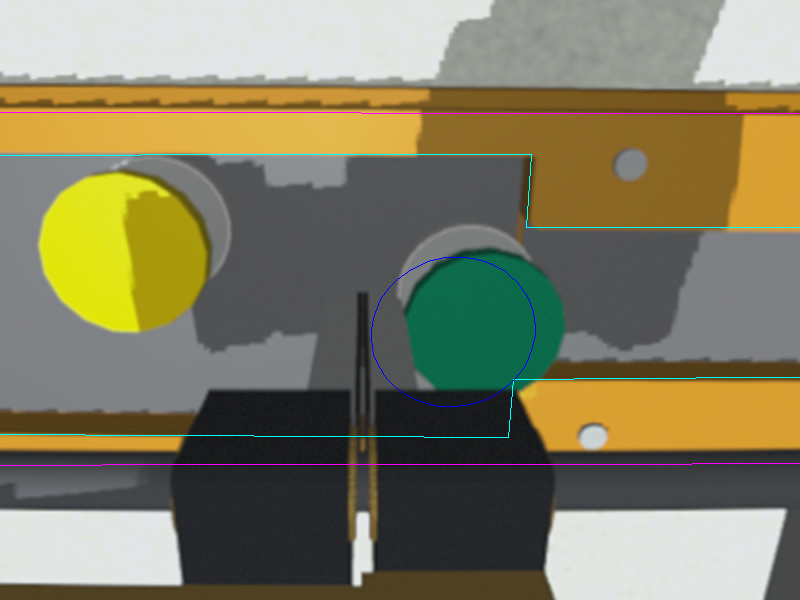

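Call:
drive_tool(
  targets=[
    {"claw": 0, "dx": 0, "dy": 0, "dz": 0.3, "wx": 0, "wy": 0, "wz": 0},
    {"claw": 0, "dx": 0, "dy": 0, "dz": 0.3, "wx": 0, "wy": 0, "wz": 0},
    {"claw": 0, "dx": 0, "dy": 0, "dz": 0.3, "wx": 0, "wy": 0, "wz": 0},
    {"claw": 0, "dx": 0, "dy": 0, "dz": 0.3, "wx": 0, "wy": 0, "wz": 0},
    {"claw": 0, "dx": 0, "dy": 0, "dz": 0.3, "wx": 0, "wy": 0, "wz": 0},
    {"claw": 0, "dx": 0, "dy": 0, "dz": 0.3, "wx": 0, "wy": 0, "wz": 0},
    {"claw": 0, "dx": 0, "dy": 0, "dz": 0.3, "wx": 0, "wy": 0, "wz": 0},
  ],
)

```text
t: 11.13
eef_pos: [0.5105, 0.0003, 0.0709]
tcp_rot: [0.523, -0.478, 0.52, 0.477]
wrist_force: [0.7, -0.0, -0.5]
width: 0.0001
```

```bash
python3 -c "
from h import *;st()
p=wrist();overlay(p,F0,'ovw8',[(0,0),(0,0)],.124)"
```

```text
t 11.13 TCP f(mm) [-30.2  -1.   70.9] tip z 48.9 yaw err deg 0.03 tilt(fx,fy deg) [ 0.14 -0.21] Ff [ 0.06 -0.71 -0.5 ] w 0.0001
```

View pics/ovw8.png

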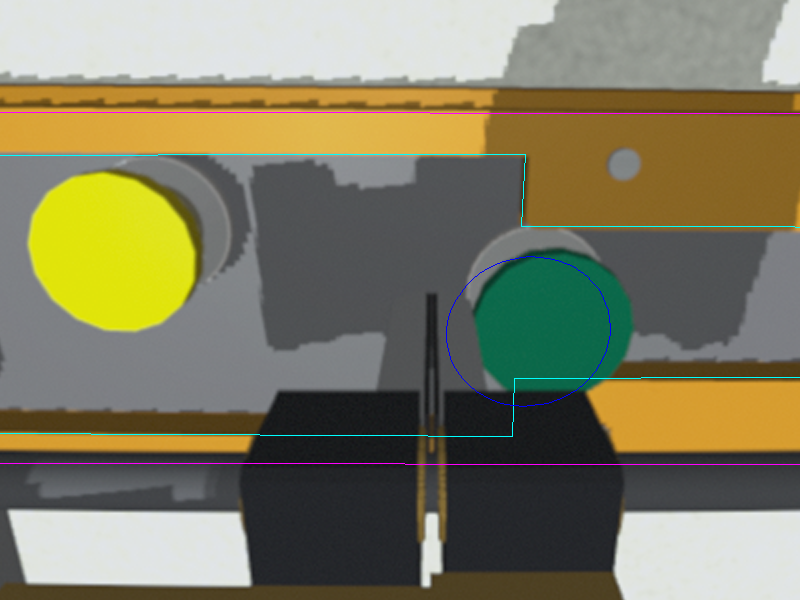

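Call:
drive_tool(
  targets=[
    {"claw": 0, "dx": 0, "dy": 0.05, "dz": 0.4, "wx": 0, "wy": 0, "wz": 0.2},
    {"claw": 0, "dx": 0.05, "dy": 0, "dz": 0.5, "wx": 0, "wy": 0, "wz": 0},
    {"claw": 0, "dx": 0, "dy": 0, "dz": 0.5, "wx": 0, "wy": 0, "wz": 0},
    {"claw": 0, "dx": 0, "dy": 0, "dz": 0.5, "wx": 0, "wy": 0, "wz": 0},
    {"claw": 0, "dx": 0, "dy": 0, "dz": 0.5, "wx": 0, "wy": 0, "wz": 0},
    {"claw": 0, "dx": 0, "dy": 0, "dz": 0.5, "wx": 0, "wy": 0, "wz": 0},
    {"claw": 0, "dx": 0, "dy": 0, "dz": 0.5, "wx": 0, "wy": 0, "wz": 0},
    {"claw": 0, "dx": 0, "dy": 0, "dz": 0.5, "wx": 0, "wy": 0, "wz": 0},
    {"claw": 0, "dx": 0, "dy": 0, "dz": 0.4, "wx": 0, "wy": 0, "wz": 0},
    {"claw": 0, "dx": 0, "dy": 0, "dz": 0.3, "wx": 0, "wy": 0, "wz": 0},
    {"claw": 0, "dx": 0, "dy": 0, "dz": 0.2, "wx": 0, "wy": 0, "wz": 0},
  ],
)

```text
t: 12.1
eef_pos: [0.5146, 0.0548, 0.0704]
tcp_rot: [0.522, -0.477, 0.52, 0.479]
wrist_force: [0.4, -0.7, -0.3]
width: 0.001
```

```bash
python3 -c "
from h import *;st()
p=wrist();overlay(p,F0,'ovw9',[(0.065,0),(0.065,0)],.124,ctr=(.06,0,.04))"
```

```text
t 12.1 TCP f(mm) [24.4 -0.2 70.4] tip z 48.4 yaw err deg 0.13 tilt(fx,fy deg) [0.18 0.01] Ff [-0.65 -0.46 -0.34] w 0.001
```

View pics/ovw9.png

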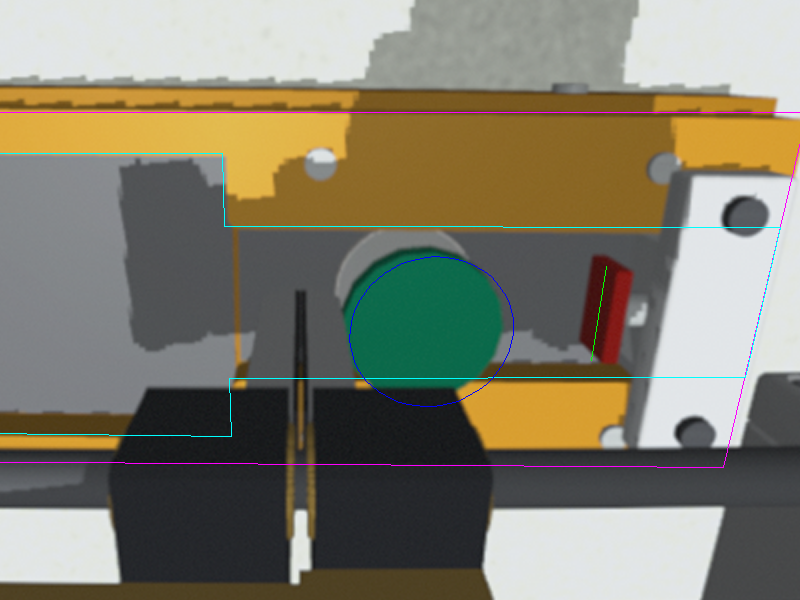

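Call:
drive_tool(
  targets=[
    {"claw": 0, "dx": 0, "dy": 0, "dz": 0.4, "wx": 0, "wy": 0, "wz": 0},
    {"claw": 0, "dx": 0, "dy": 0, "dz": 0.5, "wx": 0, "wy": 0, "wz": 0},
    {"claw": 0, "dx": 0, "dy": 0, "dz": 0.5, "wx": 0, "wy": 0, "wz": 0},
    {"claw": 0, "dx": 0, "dy": 0, "dz": 0.5, "wx": 0, "wy": 0, "wz": 0},
    {"claw": 0, "dx": 0, "dy": 0, "dz": 0.4, "wx": 0, "wy": 0, "wz": 0},
    {"claw": 0, "dx": 0, "dy": 0, "dz": 0.3, "wx": 0, "wy": 0, "wz": 0},
    {"claw": 0, "dx": 0, "dy": 0, "dz": 0.2, "wx": 0, "wy": 0, "wz": 0},
  ],
)

```text
t: 12.73
eef_pos: [0.5173, 0.0852, 0.0705]
tcp_rot: [0.522, -0.477, 0.521, 0.478]
wrist_force: [-0.2, -0.1, -0.2]
width: 0.0004
```

```bash
python3 -c "
from h import *;st()
p=wrist();overlay(p,F0,'ovw10',[(0.09,0),(0.09,0)],.124,ctr=(.06,0,.04))"
```

```text
t 12.73 TCP f(mm) [54.9 -0.2 70.5] tip z 48.5 yaw err deg 0.08 tilt(fx,fy deg) [0.18 0.02] Ff [-0.15  0.23 -0.2 ] w 0.0004
```

View pics/ovw10.png

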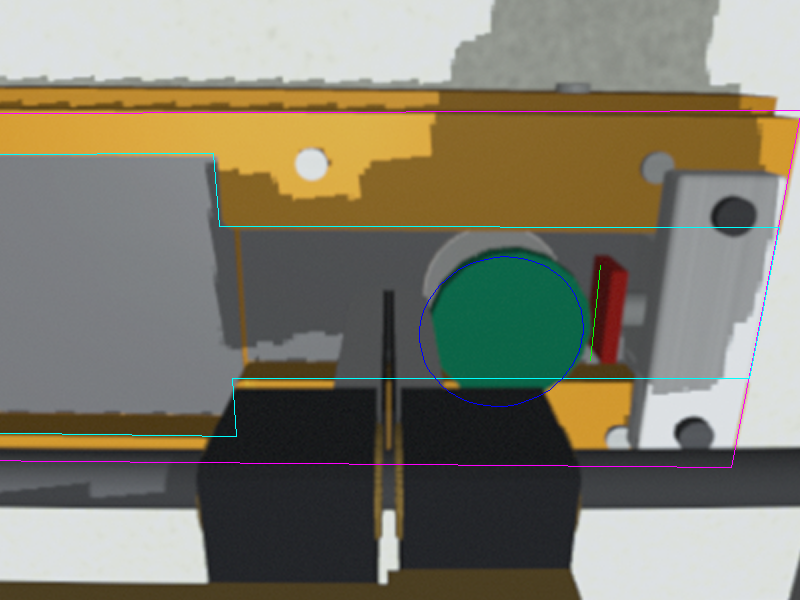

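Call:
drive_tool(
  targets=[
    {"claw": 0, "dx": 0.05, "dy": 0, "dz": 0.2, "wx": 0, "wy": 0, "wz": 0},
    {"claw": 0, "dx": 0.05, "dy": 0, "dz": 0.2, "wx": 0, "wy": 0, "wz": 0},
    {"claw": 0, "dx": 0, "dy": 0, "dz": 0.15, "wx": 0, "wy": 0, "wz": 0},
  ],
)

```text
t: 13.03
eef_pos: [0.5178, 0.0911, 0.0694]
tcp_rot: [0.522, -0.477, 0.521, 0.478]
wrist_force: [-0.9, -0.2, -0.6]
width: 0.0003
```

```bash
python3 -c "
from h import *;st()"
```

```text
t 13.03 TCP f(mm) [60.9 -0.2 69.4] tip z 47.4 yaw err deg 0.08 tilt(fx,fy deg) [0.17 0.01] Ff [-0.3   0.83 -0.57] w 0.0003
```

Call:
drive_tool(
  targets=[
    {"claw": 0, "dx": 0, "dy": 0, "dz": 0.1, "wx": 0, "wy": 0, "wz": 0},
    {"claw": 0, "dx": 0, "dy": 0, "dz": 0.1, "wx": 0, "wy": 0, "wz": 0},
  ],
)

```text
t: 13.2
eef_pos: [0.518, 0.0932, 0.0694]
tcp_rot: [0.522, -0.477, 0.521, 0.478]
wrist_force: [-0.3, -0.1, -0.5]
width: 0.0005
```

```bash
python3 -c "
from h import *;st()"
```

```text
t 13.2 TCP f(mm) [63.  -0.2 69.4] tip z 47.4 yaw err deg 0.07 tilt(fx,fy deg) [0.16 0.02] Ff [-0.1   0.29 -0.48] w 0.0005
```

Call:
drive_tool(
  targets=[
    {"claw": 0, "dx": 0, "dy": 0, "dz": 0.1, "wx": 0, "wy": 0, "wz": 0},
    {"claw": 0, "dx": 0, "dy": 0, "dz": 0.1, "wx": 0, "wy": 0, "wz": 0},
  ],
)

```text
t: 13.37
eef_pos: [0.5181, 0.0951, 0.0694]
tcp_rot: [0.522, -0.477, 0.521, 0.478]
wrist_force: [-0.4, -2.9, 1.1]
width: 0.0007
```

```bash
python3 -c "
from h import *;st()
p=wrist();overlay(p,F0,'ovw11',[(0.1,0),(0.1,0)],.124,ctr=(.06,0,.04))"
```

```text
t 13.37 TCP f(mm) [64.9 -0.2 69.4] tip z 47.4 yaw err deg 0.04 tilt(fx,fy deg) [0.15 0.03] Ff [-2.89  0.14  1.06] w 0.0007
```

View pics/ovw11.png

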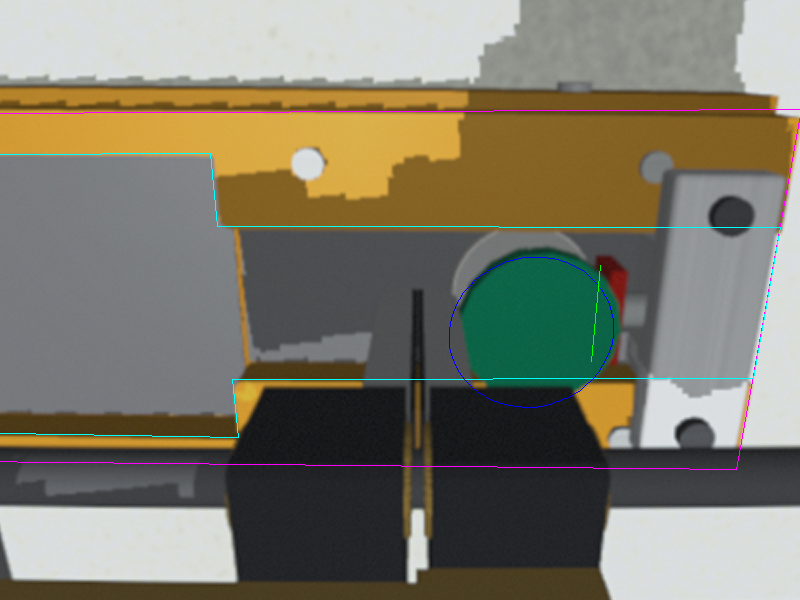

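Contact at fx ≈ 64.8 (2.9 N, matching the 3 N preload). Pressing in steps.

Call:
drive_tool(
  targets=[
    {"claw": 0, "dx": 0, "dy": 0, "dz": 0.12, "wx": 0, "wy": 0, "wz": 0},
    {"claw": 0, "dx": 0, "dy": 0, "dz": 0.12, "wx": 0, "wy": 0, "wz": 0},
  ],
)

```text
t: 13.58
eef_pos: [0.5181, 0.0953, 0.0694]
tcp_rot: [0.522, -0.477, 0.522, 0.477]
wrist_force: [0.3, -3.7, 0.5]
width: 0.0001
```

```bash
python3 -c "
from h import *;st()"
```

```text
t 13.58 TCP f(mm) [65.1 -0.1 69.4] tip z 47.4 yaw err deg -0.04 tilt(fx,fy deg) [-0.01  0.06] Ff [-3.69 -0.62  0.53] w 0.0001
```

Call:
drive_tool(
  targets=[
    {"claw": 0, "dx": 0, "dy": 0, "dz": 0.17, "wx": 0, "wy": 0, "wz": 0},
    {"claw": 0, "dx": 0, "dy": 0, "dz": 0.2, "wx": 0, "wy": 0, "wz": 0},
    {"claw": 0, "dx": 0, "dy": 0, "dz": 0.2, "wx": 0, "wy": 0, "wz": 0},
  ],
)

```text
t: 13.83
eef_pos: [0.5182, 0.0971, 0.0695]
tcp_rot: [0.521, -0.477, 0.524, 0.476]
wrist_force: [0.1, -6.5, 2.9]
width: 0.0003
```

```bash
python3 -c "
from h import *;st()"
```

```text
t 13.83 TCP f(mm) [66.9 -0.1 69.5] tip z 47.5 yaw err deg -0.24 tilt(fx,fy deg) [-0.27  0.11] Ff [-6.43 -0.72  2.86] w 0.0003
```

Call:
drive_tool(
  targets=[
    {"claw": 0, "dx": 0, "dy": 0, "dz": 0.24, "wx": -0.2, "wy": -0.1, "wz": 0},
    {"claw": 0, "dx": 0, "dy": 0, "dz": 0.26, "wx": 0, "wy": -0.1, "wz": 0},
    {"claw": 0, "dx": 0, "dy": 0, "dz": 0.26, "wx": 0, "wy": -0.1, "wz": 0},
  ],
)

```text
t: 14.08
eef_pos: [0.5183, 0.0985, 0.0696]
tcp_rot: [0.52, -0.477, 0.526, 0.475]
wrist_force: [-0.7, -8.5, 3.2]
width: 0.0005
```

```bash
python3 -c "
from h import *;st()
p=ctrl.read_camera('scene');overlay(p,F0,'ovs12',[(0.104,0)],.127,sc=4,ctr=(.08,0,.04))"
```

```text
t 14.08 TCP f(mm) [68.3 -0.1 69.6] tip z 47.6 yaw err deg -0.28 tilt(fx,fy deg) [-0.41  0.19] Ff [-8.49 -0.02  3.24] w 0.0005
```

View pics/ovs12.png

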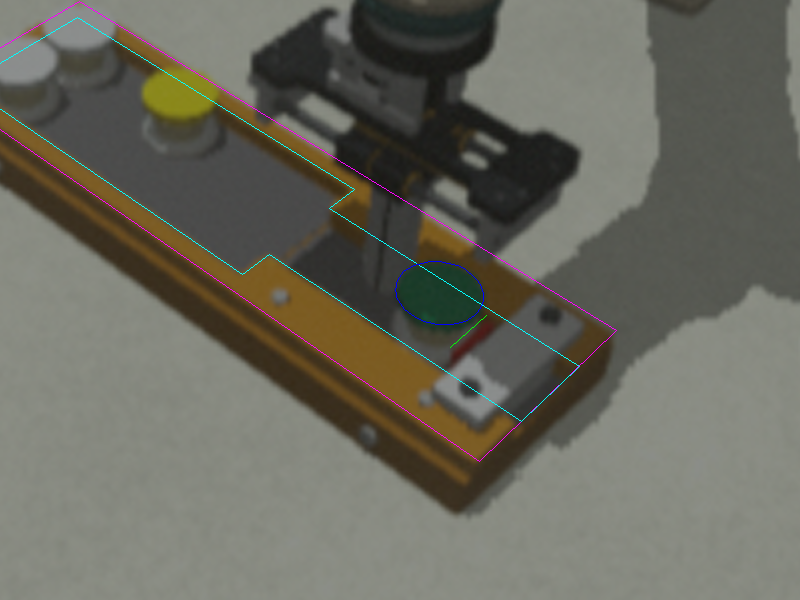

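Call:
drive_tool(
  targets=[
    {"claw": 0, "dx": 0, "dy": 0, "dz": 0.26, "wx": 0, "wy": -0.1, "wz": 0},
    {"claw": 0, "dx": 0, "dy": 0, "dz": 0.26, "wx": 0, "wy": -0.1, "wz": 0},
    {"claw": 0, "dx": 0, "dy": 0, "dz": 0.25, "wx": 0, "wy": -0.1, "wz": 0},
    {"claw": 0, "dx": 0, "dy": 0, "dz": 0.25, "wx": 0, "wy": -0.1, "wz": 0},
  ],
)

```text
t: 14.47
eef_pos: [0.5182, 0.0986, 0.0697]
tcp_rot: [0.52, -0.475, 0.529, 0.473]
wrist_force: [-0.1, -7.0, 3.4]
width: 0.0003
```

```bash
python3 -c "
from h import *;st()"
```

```text
t 14.47 TCP f(mm) [68.4  0.  69.7] tip z 47.7 yaw err deg -0.71 tilt(fx,fy deg) [-0.69  0.34] Ff [-7.03 -0.48  3.43] w 0.0003
```

Call:
drive_tool(
  targets=[
    {"claw": 0, "dx": 0, "dy": 0, "dz": 0.28, "wx": -0.5, "wy": -0.4, "wz": -0.2},
    {"claw": 0, "dx": 0, "dy": 0, "dz": 0.28, "wx": -0.4, "wy": -0.4, "wz": -0.2},
    {"claw": 0, "dx": 0, "dy": 0, "dz": 0.28, "wx": -0.3, "wy": -0.4, "wz": -0.1},
  ],
)

```text
t: 14.72
eef_pos: [0.5184, 0.099, 0.0697]
tcp_rot: [0.521, -0.479, 0.521, 0.478]
wrist_force: [-0.0, -8.8, 2.3]
width: 0.0004
```

```bash
python3 -c "
from h import *;st()"
```

```text
t 14.72 TCP f(mm) [68.8 -0.1 69.7] tip z 47.7 yaw err deg 0.21 tilt(fx,fy deg) [-0.03 -0.09] Ff [-8.79 -0.76  2.28] w 0.0004
```

Pressed about 4 mm at 8.8 N. I'll hold it there for about half a second.

Call:
drive_tool(
  targets=[
    {"claw": 0, "dx": 0, "dy": 0, "dz": 0.28, "wx": 0, "wy": -0.2, "wz": 0},
    {"claw": 0, "dx": 0, "dy": 0, "dz": 0.28, "wx": 0, "wy": -0.2, "wz": 0},
    {"claw": 0, "dx": 0, "dy": 0, "dz": 0.28, "wx": 0, "wy": -0.2, "wz": 0},
    {"claw": 0, "dx": 0, "dy": 0, "dz": 0.28, "wx": 0, "wy": -0.2, "wz": 0},
    {"claw": 0, "dx": 0, "dy": 0, "dz": 0.28, "wx": 0, "wy": -0.2, "wz": 0},
    {"claw": 0, "dx": 0, "dy": 0, "dz": 0.28, "wx": 0, "wy": -0.2, "wz": 0},
  ],
)

```text
t: 15.22
eef_pos: [0.5183, 0.0989, 0.0698]
tcp_rot: [0.524, -0.474, 0.524, 0.476]
wrist_force: [-0.8, -8.8, 2.6]
width: 0.0008
```

```bash
python3 -c "
from h import *;st()
p=wrist();overlay(p,F0,'ovw13',[(0.104,0)],.127,ctr=(.06,0,.04))"
```

```text
t 15.22 TCP f(mm) [68.7 -0.  69.8] tip z 47.8 yaw err deg -0.54 tilt(fx,fy deg) [0.1  0.12] Ff [-8.85  0.05  2.62] w 0.0008
```

View pics/ovw13.png

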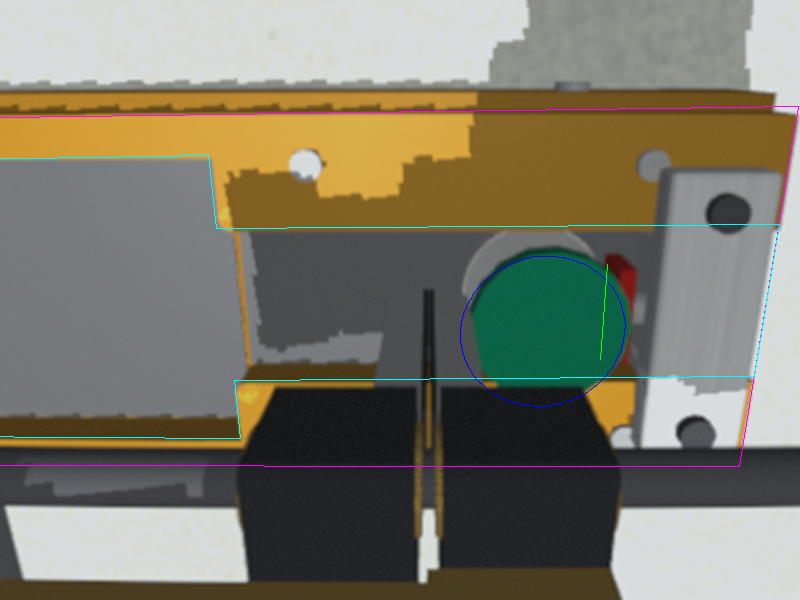

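Call:
drive_tool(
  targets=[
    {"claw": 0, "dx": 0, "dy": 0, "dz": 0.15, "wx": 0, "wy": 0, "wz": 0},
    {"claw": 0, "dx": 0, "dy": 0, "dz": 0.05, "wx": 0, "wy": 0, "wz": 0},
    {"claw": 0, "dx": 0, "dy": 0, "dz": 0, "wx": 0, "wy": 0, "wz": 0},
    {"claw": 0, "dx": 0, "dy": 0, "dz": -0.1, "wx": 0, "wy": 0, "wz": 0},
    {"claw": 0, "dx": 0, "dy": 0, "dz": -0.2, "wx": 0, "wy": 0, "wz": 0},
    {"claw": 0, "dx": 0, "dy": 0, "dz": -0.4, "wx": 0, "wy": 0, "wz": 0},
    {"claw": 0, "dx": 0, "dy": 0, "dz": -0.8, "wx": 0, "wy": 0, "wz": 0},
    {"claw": 0, "dx": 0, "dy": 0, "dz": -0.8, "wx": 0, "wy": 0, "wz": 0},
    {"claw": 0, "dx": -2, "dy": 0, "dz": 0, "wx": 0, "wy": 0, "wz": 0},
    {"claw": 0, "dx": -3, "dy": 0, "dz": 0, "wx": 0, "wy": 0, "wz": 0},
    {"claw": 0, "dx": -3, "dy": 0, "dz": 0, "wx": 0, "wy": 0, "wz": 0},
    {"claw": 0, "dx": -3, "dy": 0, "dz": 0, "wx": 0, "wy": 0, "wz": 0},
  ],
)

```text
t: 16.27
eef_pos: [0.5111, 0.0729, 0.177]
tcp_rot: [0.52, -0.47, 0.529, 0.478]
wrist_force: [0.7, -1.0, -0.3]
width: 0.0005
```

Call:
drive_tool(
  targets=[
    {"claw": 0, "dx": 0, "dy": 0, "dz": 0, "wx": 0, "wy": 0, "wz": 0},
    {"claw": 0, "dx": 0, "dy": 0, "dz": 0, "wx": 0, "wy": 0, "wz": 0},
    {"claw": 0, "dx": 0, "dy": 0, "dz": 0, "wx": 0, "wy": 0, "wz": 0},
    {"claw": 0, "dx": 0, "dy": 0, "dz": 0, "wx": 0, "wy": 0, "wz": 0},
    {"claw": 0, "dx": 0, "dy": 0, "dz": 0, "wx": 0, "wy": 0, "wz": 0},
  ],
)

```text
t: 16.68
eef_pos: [0.5138, 0.0713, 0.1815]
tcp_rot: [0.523, -0.472, 0.526, 0.476]
wrist_force: [-0.1, -0.4, 0.2]
width: 0.0005
```

```bash
python3 -c "
from h import *;st()
p=wrist();overlay(p,F0,'ovw14',[(0.1,0),(-.125,.026),(-.224,.026),(-.224,-.026)],.126,ctr=(.0,0,.04))
p=ctrl.read_camera('side');overlay(p,F0,'ovs14',[(0.1,0),(-.125,.026),(-.224,.026),(-.224,-.026)],.126,sc=4)
"
```

```text
t 16.68 TCP f(mm) [ 40.8   2.  181.5] tip z 159.5 yaw err deg -0.76 tilt(fx,fy deg) [0.06 0.44] Ff [-0.39  0.07  0.21] w 0.0005
```

View pics/ovw14.png

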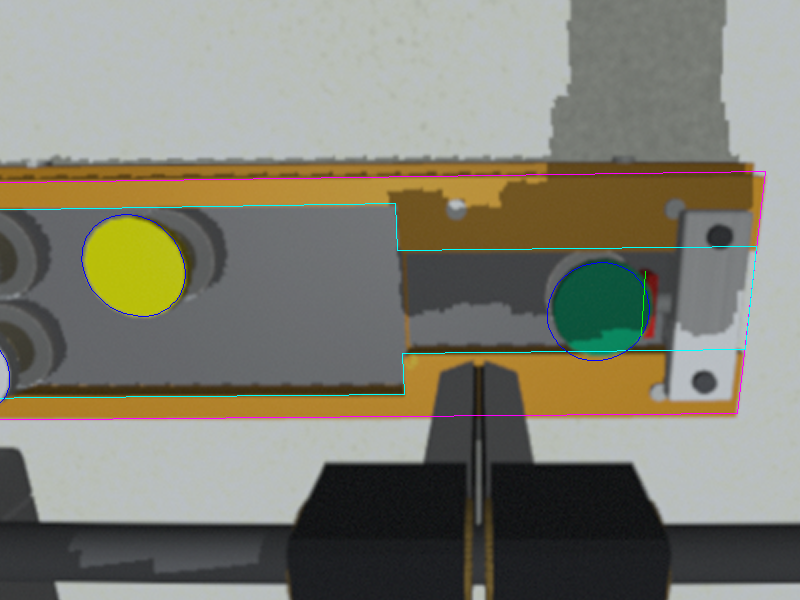

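View pics/ovs14.png

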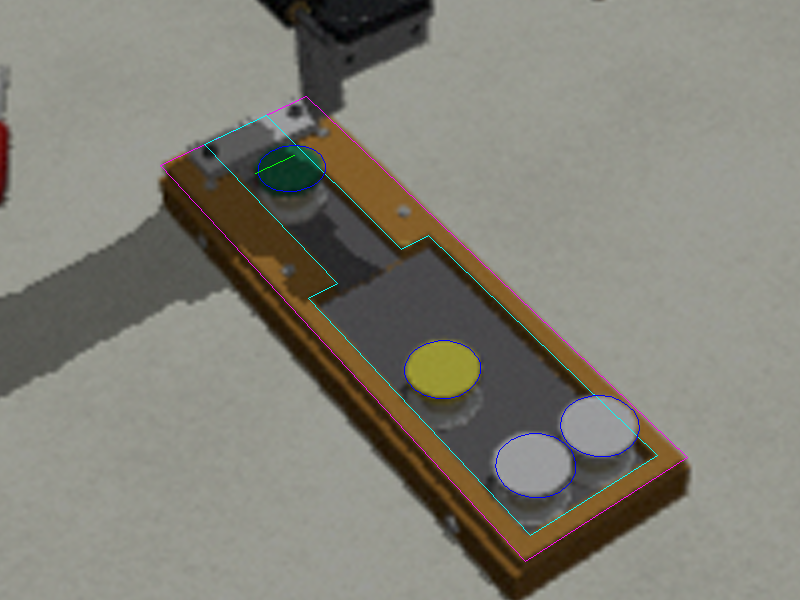

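All pots are where they should be: green at x ≈ 101 mm mid-lane, yellow at about (-125, 26), and the white pots unmoved. The arm is clear.

```bash
python3 -c "
from h import *;print(ctrl.sign_off());st()"
```

```text
the job is handed in; nothing more can be done
None
the job is handed in; nothing more can be done
```

The job is done and handed in at about 17 s of the 54 s allowed; the hand-in gives no verdict.

- **Yellow pot:** I pushed it straight back. In the last pictures it stands at about feeder x -125, y +26 mm.
- **Green pot:** I slid it sideways to the middle, then through the throat and along the lane. The plunger was felt at about 3 N.
- **Press:** I pressed to about 8.8 N, roughly 4 mm of travel. The hold lasted over half a second, with readings wandering between 7 and 9 N, then I released slowly. The plunger travel comes from the force and tool position, as I had no direct reading of it.
- **Final check:** The green pot stands upright at about x 100 mm, within 2 mm of the lane's middle. The white pots match their starting outlines, and the arm was well clear of everything. I did not check the tray and screwdriver at the end, but the arm never went near them.
- **Disagreements:** The overlay of the throat line and plunger was off by 1–2 mm between camera views, which did not affect the result. A 2–3 N upward force showed on the tool during the press, probably friction against the pot.

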